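# Fold down the album's row of binding tabs

### The job

Close the binding of the thick album: run your fingertips lightly along its row of five standing metal tabs, the way the tabs lean, so that they fold down flat one after another from the first to the last. Do not press hard, do not shift or lift the album, leave the tabs of the thin portfolio standing, and leave everything else where it is.

Things in the scene. Friction and masses are not known exactly. Their poses are not given: they have to be found in the camera images.
- album: Thick loose album flat on the cutting mat: 170 (x) x 240 (y) x 40 mm, 1.4 kg, kraft board over a paper block. Origin: centre of its underside, 2 mm above the table; cover 40 mm above that. Five plain steel tabs in a row along its y axis, 50 mm off centre towards -x (nearer the robot). A bone folder and a small glue pot stand on the rest of the cover.
- album_row_start (a point): On the album's cover surface, under the hinge of the first tab: the beginning (+y end) of the row.
- album_row_end (a point): On the album's cover surface, under the free end of the fifth tab when it lies flat: the -y end of the row, 196 mm from album_row_start in a straight line.
- tab1 (a joint): Album tab 1 of 5: steel leaf 14 wide, 28 long, 2 mm thick, hinged 0 mm along the line from album_row_start to album_row_end, free end towards album_row_end. Rad: 0 = flat (its top 2.5 mm above the cover), 1.0 = steepest. Stiff hinge, stays where left: 0.5 N at the free end folds it, 3 N near the hinge. A fingertip gliding 3 to 4 mm above the cover folds it flat; against its lean it jams.
- tab2 (a joint): Album tab 2 of 5: steel leaf 14 wide, 28 long, 2 mm thick, hinged 42 mm along the line from album_row_start to album_row_end, free end towards album_row_end. Rad: 0 = flat (its top 2.5 mm above the cover), 1.0 = steepest. Stiff hinge, stays where left: 0.5 N at the free end folds it, 3 N near the hinge. A fingertip gliding 3 to 4 mm above the cover folds it flat; against its lean it jams.
- tab3 (a joint): Album tab 3 of 5: steel leaf 14 wide, 28 long, 2 mm thick, hinged 84 mm along the line from album_row_start to album_row_end, free end towards album_row_end. Rad: 0 = flat (its top 2.5 mm above the cover), 1.0 = steepest. Stiff hinge, stays where left: 0.5 N at the free end folds it, 3 N near the hinge. A fingertip gliding 3 to 4 mm above the cover folds it flat; against its lean it jams.
- tab4 (a joint): Album tab 4 of 5: steel leaf 14 wide, 28 long, 2 mm thick, hinged 126 mm along the line from album_row_start to album_row_end, free end towards album_row_end. Rad: 0 = flat (its top 2.5 mm above the cover), 1.0 = steepest. Stiff hinge, stays where left: 0.5 N at the free end folds it, 3 N near the hinge. A fingertip gliding 3 to 4 mm above the cover folds it flat; against its lean it jams.
- tab5 (a joint): Album tab 5 of 5: steel leaf 14 wide, 28 long, 2 mm thick, hinged 168 mm along the line from album_row_start to album_row_end, free end towards album_row_end. Rad: 0 = flat (its top 2.5 mm above the cover), 1.0 = steepest. Stiff hinge, stays where left: 0.5 N at the free end folds it, 3 N near the hinge. A fingertip gliding 3 to 4 mm above the cover folds it flat; against its lean it jams.
- portfolio: Thin portfolio lying flat on the mat: 190 (x) x 145 (y) x 15 mm, 0.45 kg, loose, the same board, with three such tabs along y, 60 mm off centre towards -x, and a brass weight on it. Origin: centre of its underside. Not to be worked on. Album and portfolio may lie either way round, left or right.
- ptab1 (a joint): Portfolio tab 1 of 3: angle in rad, 0 flat; stands at 0.5 to 0.8 and is to be left standing.
- ptab2 (a joint): Portfolio tab 2 of 3: angle in rad, 0 flat; stands at 0.5 to 0.8 and is to be left standing.
- ptab3 (a joint): Portfolio tab 3 of 3: angle in rad, 0 flat; stands at 0.5 to 0.8 and is to be left standing.
- folder: Bone folder, 18 x 130 x 5 mm, lying on the album's cover beside the tabs; origin: centre of its underside. Bystander.
- pot: Small glass glue pot with white lid, 38 mm in diameter, 48 mm tall, standing on the album's cover; origin: centre of its underside. Bystander.
- weight: Brass block 50 x 35 x 30 mm on the portfolio; origin: centre of its underside. Bystander.
- cup: Steel measuring cup, 82 mm across, 55 mm tall, with a flat handle reaching 135 mm from its axis along its own +x; on the mat at the robot's right; origin: centre of its underside. Bystander.
- jar: Open glass jar, 80 mm across, 75 mm tall, on the mat beyond the books; origin: centre of its underside. Bystander.
- tin: Closed tin, 64 mm across, 70 mm tall, on the mat beyond the books; origin: centre of its underside. Bystander.
- brush: Flat brush lying on the mat at the robot's left; origin: on its underside. Bystander.

How it is judged:
By the outcome, as a careful person would: the job done as asked, in the order asked, and still so for the second after the job is handed in, with the robot touching nothing.
It also fails if it takes over 38 s, if anything falls off the work surface, if the arm or the gripper's body presses on something with over 40 N, if the wrist force passes 120 N, or if a joint passes its speed limit or range.

### The arm

A 6-joint arm with a two-finger parallel gripper is mounted at the origin on the work surface. World frame = base frame: x ahead of the robot, y to its left, z up, the work surface at z = 0. Lengths are in m, angles in rad, forces in N, time in s.
With the tool pointing down it reaches from about 0.35 to 0.775 m from the base axis. Payload 7.3 kg.
Tool frame: the origin (TCP) lies at the very end of the fingers, on their centre line; the grasp point (between the pads) lies 19 mm behind it (robot.hold_point_z is the distance from the TCP to the grasp point, in m); z points along the fingers, y is the direction in which the jaws open and shut (so a half turn about z gives the same grasp; the last joint's range is limited). The gripper opens to 92 mm and grips with 3 to 60 N. Pads are 19 mm wide; open, the fingers measure 130 mm over their backs; the gripper's body (75 mm by 190 mm) begins 47 mm behind the grasp point.
Start: joints at [1.016, 0.342, 1.524, -0, 1.275, -0.146], TCP at [0.209, 0.482, 0.227] pointing down, gripper open.
Joint ranges: [-2.53, 2.53], [-0.77, 2.02], [0.04, 2.7], [-1, 4.14], [0.28, 2.66], [-3.11, 3.11]. Speed limits (rad/s): [2.57, 2.57, 3.14, 3.14, 3.14, 3.14].

### API

Orientations are given as [roll, pitch, yaw] about the fixed x, y, z axes, in that order (R = Rz(yaw) Ry(pitch) Rx(roll)).
In Python, from cell import monitor, viewer, robot gives the robot as it stands.
- The arm moves only by the tool move_arm, never from a script. Its argument "deltas" is a list of rows, each an object of numbers: "x", "y", "z": the shift along the tool's x, y, z in m; "wx", "wy", "wz": the turn, a rotation vector about the tool's x, y, z in degrees; "hand": the opening, from 0 (shut) to 1 (fully open). In form: [{"x": .., "y": .., "z": .., "wx": .., "wy": .., "wz": .., "hand": ..}, ...]. A call has 1 to 8 rows; each row is the pose to reach, as a shift and turn from the pose commanded when the call began, along the tool's axes at that moment; what a row does not reach only later rows make up. A row lasts 1/8 s, in which the tool goes at most 62.5 mm and 10.7 degrees, less where a joint would pass 70% of its speed; a pose out of reach is approached as far as the arm can. A call with a gripper value outside its range is refused whole. The fingers move at their own pace and stop on an object; "grip_force" is the grip in N (left out, the last holds). Time passes only in rows, so rows that repeat a pose let the fingers close. It gives the time, the measured TCP pose, the force and the opening at its end, in the units of the state.
- monitor.observe(): the state, without advancing time (a new reading comes with each control period).
- viewer.read_camera(name): name is "side" or "top" or "wrist"; returns the picture (480x640x3 uint8, red, green, blue); there is no depth.
- viewer.camera_params(name): a dict with "camera_matrix" (3x3 intrinsics, pixels), "k1" (the pictures are not rectified: a ray, as slopes to the right and down, at radius r is drawn at 1 + k1 r^2 times it, then the intrinsics apply), "R" (3x3) and "t" (3): a world point X has camera coordinates R X + t. Camera axes: x right, y down, z forward; pixel columns grow to the right and rows downward; lengths in m; the calibration is good to about 2 mm. A picture is of the moment at which its call begins: read the wrist's pose just before it. camera_params takes no time and is no camera call; for the wrist camera it gives the pose at the moment of the call.
- robot.hand_in(): hands the job in, once; it reports no verdict.
The state is a dict: "time": time; "qpos": joint angles; "qvel": joint speeds; "joint_efforts": joint torques, N m; "tool_pos": TCP position; "tool_rot": TCP orientation; "contact_force": force on the tool from outside, world axes, zero at the start; "torque": the same for the moment, N m; "opening": finger opening in m.
Only numpy, scipy, OpenCV 4.12 (cv2) and the standard library are available. Lean on these libraries where they do the work, as an engineer would, in place of code of your own. Each camera call takes 0.05 s, during which the arm holds its last target. There are 200 camera calls.

## Working session

There is one attempt and no reset: what is moved stays moved. The work goes in short steps, Python scripts to look and compute and a tool call to move; the robot and the scene stay as the last step left them, time stands still between calls to the robot, and variables do not carry over. Pictures are saved under pics/ and viewed, about 8 in all and at most 12, crops included, and the job is handed in when it is done.

Besides the shell and the picture viewer there is one more tool, called after ">>>" as name(argument=value, ...), one argument or row to a line, values as JSON. move_arm: Moves the arm, as the interface text tells. Its arguments: {"type":"object","properties":{"deltas":{"type":"array","items":{"type":"object","properties":{"x":{"type":"number"},"y":{"type":"number"},"z":{"type":"number"},"wx":{"type":"number"},"wy":{"type":"number"},"wz":{"type":"number"},"hand":{"type":"number"}}}},"grip_force":{"type":"number"}},"required":["deltas"]}

```bash
mkdir -p pics
cat > h.py <<'E'
import numpy as np,cv2
from cell import monitor,viewer,robot
def ray(n,uv,p=None):
    p=p or viewer.camera_params(n);K=np.array(p["camera_matrix"],float);k=p["k1"]
    d=(np.array(uv,float)-K[:2,2])/[K[0,0],K[1,1]];s=d.copy()
    for _ in range(30): s=d/(1+k*(s@s))
    R=np.array(p["R"]);t=np.array(p["t"]);return -R.T@t,R.T@np.array([*s,1])
def atz(n,uv,z,p=None):
    c,d=ray(n,uv,p);return c+d*(z-c[2])/d[2]
def proj(n,X,p=None):
    p=p or viewer.camera_params(n);K=np.array(p["camera_matrix"],float)
    c=np.array(p["R"])@X+np.array(p["t"]);s=c[:2]/c[2];s=s*(1+p["k1"]*(s@s));return K[:2,:2]@s+K[:2,2]
def snap(n,f,box=None):
    im=viewer.read_camera(n)[:,:,::-1];cv2.imwrite(f"pics/{f}_full.png",im)
    if box: x0,y0,x1,y1,s=box;im=cv2.resize(im[y0:y1,x0:x1],None,fx=s,fy=s,interpolation=cv2.INTER_CUBIC)
    cv2.imwrite(f"pics/{f}.png",im)
E
python3 - <<'E'
from h import *
print(monitor.observe())
snap("top","t0");snap("side","s0")
for n in("top","side"):
    p=viewer.camera_params(n);print(n,p)
E
```

```text
{'time': 0.0, 'qpos': array([ 1.01600965e+00,  3.42709691e-01,  1.52500972e+00, -6.17019753e-06,
        1.27540003e+00, -1.45987778e-01]), 'qvel': array([ 0.00038421,  0.0002066 ,  0.00145694,  0.00142892,  0.00186937,
       -0.0009016 ]), 'joint_efforts': array([-2.13258623e-03, -4.31236410e+01, -2.44220728e+01,  7.18446798e-02,
        5.58802695e-02, -1.16860128e-04]), 'tool_pos': array([0.20845128, 0.48140222, 0.22605428]), 'tool_rot': array([-3.14008125e+00, -2.16263505e-04,  2.73279539e+00]), 'contact_force': array([-0.03864269,  0.50644979,  0.00502362]), 'torque': array([ 0.0117539 , -0.03437798, -0.01570718]), 'opening': 0.09180859024429916}
top {'camera_matrix': array([[440.32588768,   0.        , 315.57518524],
       [  0.        , 440.32588768, 241.37325763],
       [  0.        ,   0.        ,   1.        ]]), 'k1': 0.012633056166970729, 'R': array([[ 0.00580147, -0.99990236, -0.01271241],
       [-0.98201424, -0.00329763, -0.18877804],
       [ 0.18871769,  0.01357896, -0.9819375 ]]), 't': array([0.02370476, 0.63262423, 0.90318411])}
side {'camera_matrix': array([[558.98211891,   0.        , 332.66012799],
       [  0.        , 558.98211891, 239.95219   ],
       [  0.        ,   0.        ,   1.        ]]), 'k1': -0.08501391391494573, 'R': array([[ 0.92743111, -0.37296234, -0.02776032],
       [-0.20581903, -0.44700696, -0.87053047],
       [ 0.31226602,  0.81307064, -0.49133091]]), 't': array([-0.59846152,  0.18203498,  1.23483059])}
```

View pics/t0.png

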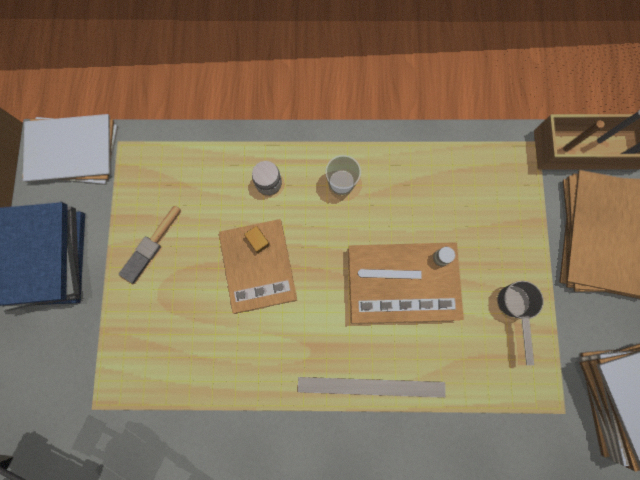

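View pics/s0.png

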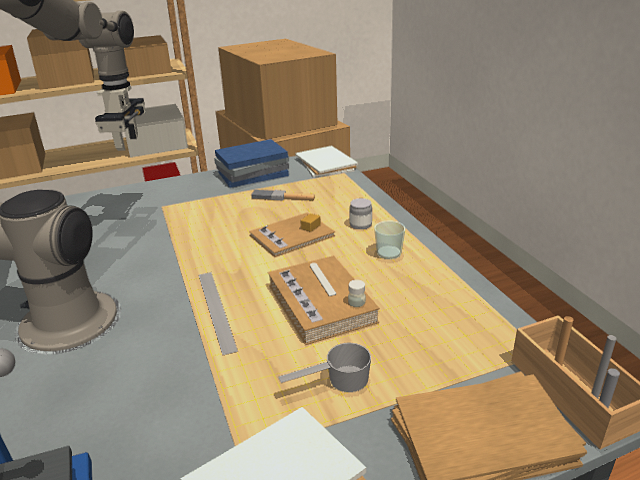

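The top view shows the album on the right (columns 348-462, rows 243-325), with its tab row at row ~306, columns 358-455. The portfolio is at (257,266). The side view confirms this layout. Next I'll measure the row.

Run:
```python
from h import *
im=cv2.imread("pics/t0_full.png")[235:335,340:470];cv2.imwrite("pics/c.png",cv2.resize(im,None,fx=6,fy=6,interpolation=cv2.INTER_CUBIC))
p=viewer.camera_params("top")
for uv in [(349,247),(458,242),(462,320),(352,323),(358,306),(455,305)]: print(uv,atz("top",uv,.042,p).round(4))
```

```text
(349, 247) [ 0.6236 -0.0475  0.042 ]
(458, 242) [ 0.6357 -0.2891  0.042 ]
(462, 320) [ 0.4654 -0.2881  0.042 ]
(352, 323) [ 0.4575 -0.0525  0.042 ]
(358, 306) [ 0.4938 -0.0659  0.042 ]
(455, 305) [ 0.4972 -0.275   0.042 ]
```

View pics/c.png

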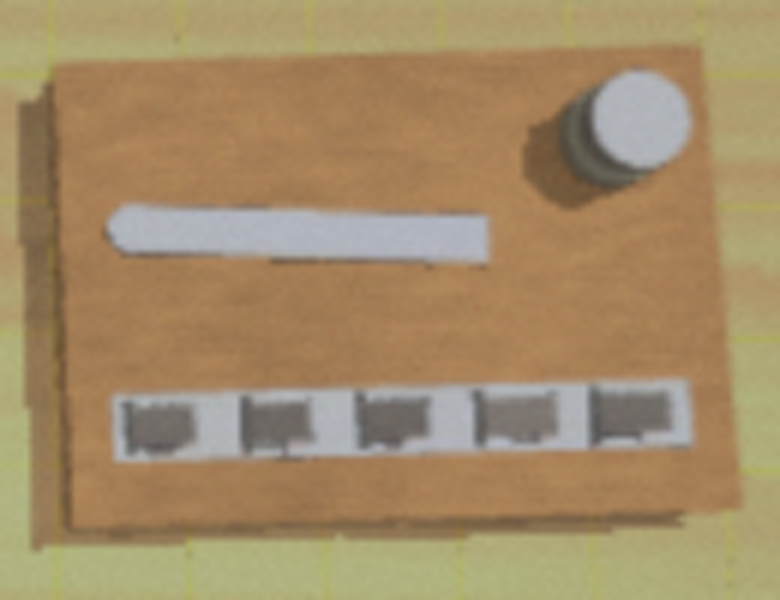

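Run:
```python
from h import *
p=viewer.camera_params("top")
f=lambda x,y,z=.042:atz("top",(340+(x-2.5)/6,235+(y-2.5)/6),z,p)
C=[f(*q) for q in [(55,62),(700,47),(742,508),(70,528)]]
for c in C: print(c.round(4))
cen=sum(C)/4; print("cen",cen.round(4))
for i in range(4): print(np.linalg.norm(C[i]-C[i-1]).round(4),end=" ")
s,e=f(115,428),f(691,413); print("\nstrip",s,e,np.linalg.norm(e-s),np.degrees(np.arctan2(e[0]-s[0],-(e[1]-s[1]))))
for h in [(130,427),(597,412)]: print("hinge",f(*h))
for a,b in((0,1),(3,2)):
  d=C[b]-C[a];print("edge ang x per -y",np.degrees(np.arctan2(d[0],-d[1])))
o=monitor.observe();print(o["tool_rot"])
```

```text
[ 0.6283 -0.047   0.042 ]
[ 0.6347 -0.2852  0.042 ]
[ 0.467  -0.2909  0.042 ]
[ 0.4584 -0.0509  0.042 ]
cen [ 0.5471 -0.1685  0.042 ]
0.1699 0.2383 0.1678 0.2401 
strip [ 0.49398284 -0.06749923  0.042     ] [ 0.50057055 -0.27461428  0.042     ] 0.20721978348755885 1.8217936297622412
hinge [ 0.49437058 -0.07291192  0.042     ]
hinge [ 0.50071851 -0.24097232  0.042     ]
edge ang x per -y 1.5566393483529708
edge ang x per -y 2.0578766358187464
[-3.14026981e+00 -1.92153378e-04  2.73280166e+00]
```

>>> move_arm(
  deltas=[
    {"x": -0.03, "y": -0.023, "hand": 0},
    {"x": -0.075, "y": -0.057, "hand": 0},
    {"x": -0.12, "y": -0.092, "hand": 0},
    {"x": -0.165, "y": -0.126, "hand": 0},
    {"x": -0.21, "y": -0.16, "hand": 0},
    {"x": -0.255, "y": -0.195, "hand": 0},
    {"x": -0.3, "y": -0.229, "hand": 0},
    {"x": -0.345, "y": -0.2635, "hand": 0},
  ],
  grip_force=10,
)

```text
schema error: expected keys x, y, z, wx, wy, wz, hand
```

>>> move_arm(
  deltas=[
    {"x": -0.04, "y": -0.03, "wz": -6, "hand": 0},
    {"x": -0.075, "y": -0.057, "wz": -13, "hand": 0},
    {"x": -0.1, "y": -0.077, "wz": -20, "z": 0.03, "hand": 0},
    {"x": -0.1184, "y": -0.0905, "wz": -25.2, "z": 0.06, "hand": 0},
    {"x": -0.1184, "y": -0.0905, "wz": -25.2, "z": 0.09, "hand": 0},
    {"x": -0.1184, "y": -0.0905, "wz": -25.2, "z": 0.1, "hand": 0},
    {"x": -0.1184, "y": -0.0905, "wz": -25.2, "z": 0.1, "hand": 0},
  ],
)

```text
schema error: expected keys x, y, z, wx, wy, wz, hand
```

Run:
```python
from h import *
pw=viewer.camera_params("wrist");snap("wrist","w1")
o=monitor.observe();print({k:o[k] for k in("time","tool_pos","tool_rot","contact_force","opening")})
for s in(0,.196): 
  X=np.array([.4945+.0318*s,-.0725-.9995*s,.042]);print(proj("wrist",X,pw))
import pickle;pickle.dump(pw,open("pw1","wb"))
```

```text
{'time': 0.15, 'tool_pos': array([0.20851384, 0.48150147, 0.22622187]), 'tool_rot': array([-3.14048438e+00, -1.55644073e-04,  2.73282002e+00]), 'contact_force': array([-0.37087658,  0.16344779,  0.20718435]), 'opening': 0.09181392547362711}
[  6.56984592 588.15684708]
[-93.83761856 614.57411764]
```

View pics/w1.png

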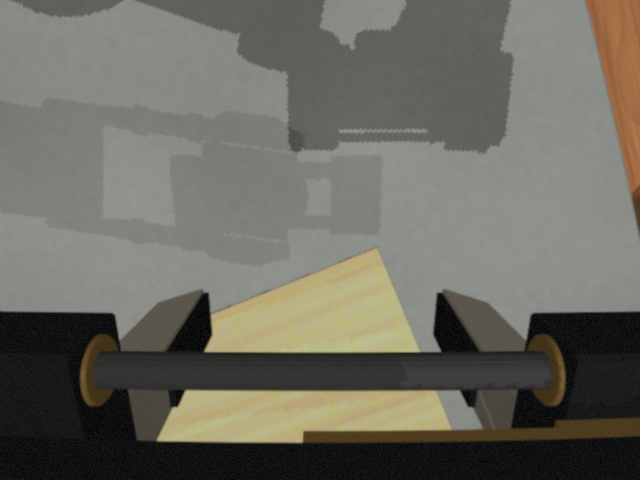

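The move calls were refused because every key has to be given, so the arm is still at the start. The picture shows only the open fingers. I'll resend with complete rows.

>>> move_arm(
  deltas=[
    {"x": -0.03, "y": -0.023, "z": 0, "wx": 0, "wy": 0, "wz": 0, "hand": 0},
    {"x": -0.075, "y": -0.057, "z": 0, "wx": 0, "wy": 0, "wz": 0, "hand": 0},
    {"x": -0.12, "y": -0.092, "z": 0, "wx": 0, "wy": 0, "wz": 0, "hand": 0},
    {"x": -0.165, "y": -0.126, "z": 0, "wx": 0, "wy": 0, "wz": 0, "hand": 0},
    {"x": -0.21, "y": -0.16, "z": 0, "wx": 0, "wy": 0, "wz": 0, "hand": 0},
    {"x": -0.255, "y": -0.195, "z": 0, "wx": 0, "wy": 0, "wz": 0, "hand": 0},
    {"x": -0.3, "y": -0.229, "z": 0, "wx": 0, "wy": 0, "wz": 0, "hand": 0},
    {"x": -0.345, "y": -0.2635, "z": 0, "wx": 0, "wy": 0, "wz": 0, "hand": 0},
  ],
  grip_force=10,
)

```text
time: 1.15
tool_pos: [0.4211, 0.1011, 0.2267]
tool_rot: [3.141, 0.0, 2.733]
contact_force: [1.3, 0.6, 0.2]
opening: 0.0165
```

>>> move_arm(
  deltas=[
    {"x": -0.04, "y": -0.03, "z": 0, "wx": 0, "wy": 0, "wz": -6, "hand": 0},
    {"x": -0.075, "y": -0.057, "z": 0, "wx": 0, "wy": 0, "wz": -13, "hand": 0},
    {"x": -0.1, "y": -0.077, "z": 0.03, "wx": 0, "wy": 0, "wz": -20, "hand": 0},
    {"x": -0.1184, "y": -0.0905, "z": 0.06, "wx": 0, "wy": 0, "wz": -25.2, "hand": 0},
    {"x": -0.1184, "y": -0.0905, "z": 0.09, "wx": 0, "wy": 0, "wz": -25.2, "hand": 0},
    {"x": -0.1184, "y": -0.0905, "z": 0.1, "wx": 0, "wy": 0, "wz": -25.2, "hand": 0},
    {"x": -0.1184, "y": -0.0905, "z": 0.1, "wx": 0, "wy": 0, "wz": -25.2, "hand": 0},
  ],
)

```text
time: 2.02
tool_pos: [0.493, -0.027, 0.1266]
tool_rot: [3.141, -0.001, -3.11]
contact_force: [0.0, 0.1, 0.8]
opening: 0.0004
```

Run:
```python
from h import *
pw=viewer.camera_params("wrist");snap("wrist","w2")
o=monitor.observe();print({k:o[k] for k in("time","tool_pos","tool_rot","contact_force","opening")})
for s in(0,.196): 
  X=np.array([.4945+.0318*s,-.0725-.9995*s,.042]);print(proj("wrist",X,pw))
import pickle;pickle.dump(pw,open("pw","wb"))
```

```text
{'time': 2.075, 'tool_pos': array([ 0.49352784, -0.02707966,  0.12739002]), 'tool_rot': array([-3.14147900e+00,  8.00095073e-04, -3.11015259e+00]), 'contact_force': array([ 0.57554928,  0.25408308, -0.24381402]), 'opening': 0.0002783200688152923}
[247.63144921 246.48854156]
[-61.89126694 246.35497088]
```

View pics/w2.png

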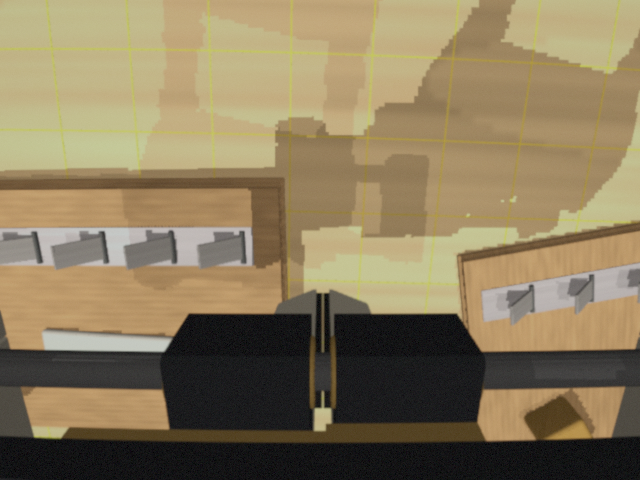

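The wrist view shows hinge 1 at (243,247), against (248,246) predicted, so the estimate holds to about 2-3 mm along the row. The lateral offset is good. I'll lower the fingertips in front of the row.

>>> move_arm(
  deltas=[
    {"x": 0, "y": 0, "z": 0.03, "wx": 0, "wy": 0, "wz": 0, "hand": 0},
    {"x": 0, "y": 0, "z": 0.06, "wx": 0, "wy": 0, "wz": 0, "hand": 0},
    {"x": 0, "y": 0, "z": 0.075, "wx": 0, "wy": 0, "wz": 0, "hand": 0},
    {"x": 0, "y": 0, "z": 0.081, "wx": 0, "wy": 0, "wz": 0, "hand": 0},
    {"x": 0, "y": 0, "z": 0.081, "wx": 0, "wy": 0, "wz": 0, "hand": 0},
    {"x": 0, "y": 0, "z": 0.081, "wx": 0, "wy": 0, "wz": 0, "hand": 0},
  ],
)

```text
time: 2.82
tool_pos: [0.4939, -0.0274, 0.0466]
tool_rot: [-3.141, 0.002, -3.11]
contact_force: [-0.4, -0.1, 0.6]
opening: 0.0002
```

Run:
```python
from h import *
P=[];F=[]
for i in range(8):
    viewer.read_camera("side");o=monitor.observe();P.append(o["tool_pos"]);F.append(o["contact_force"])
print(np.mean(P,0),np.std(P,0),np.mean(F,0),o["tool_rot"],o["time"])
```

```text
[ 0.49346328 -0.02731311  0.04615933] [1.88988514e-04 3.53453782e-05 2.45834279e-04] [ 0.13340257 -0.04654894  0.28149707] [ 3.14156561e+00  2.02625123e-04 -3.11056587e+00] 3.225
```

The measured height is 4.2 mm above the cover, so I'll lower 0.6 mm and start the stroke.

>>> move_arm(
  deltas=[
    {"x": 0, "y": -0.004, "z": 0.0006, "wx": 0, "wy": 0, "wz": 0, "hand": 0},
    {"x": 0, "y": -0.012, "z": 0.0006, "wx": 0, "wy": 0, "wz": 0, "hand": 0},
    {"x": 0, "y": -0.02, "z": 0.0006, "wx": 0, "wy": 0, "wz": 0, "hand": 0},
    {"x": 0, "y": -0.027, "z": 0.0006, "wx": 0, "wy": 0, "wz": 0, "hand": 0},
    {"x": 0, "y": -0.034, "z": 0.0006, "wx": 0, "wy": 0, "wz": 0, "hand": 0},
    {"x": 0, "y": -0.041, "z": 0.0006, "wx": 0, "wy": 0, "wz": 0, "hand": 0},
    {"x": 0, "y": -0.048, "z": 0.0006, "wx": 0, "wy": 0, "wz": 0, "hand": 0},
    {"x": 0, "y": -0.055, "z": 0.0006, "wx": 0, "wy": 0, "wz": 0, "hand": 0},
  ],
)

```text
time: 4.22
tool_pos: [0.495, -0.0825, 0.0452]
tool_rot: [3.142, 0.0, -3.11]
contact_force: [0.3, 0.7, 1.5]
opening: 0.0007
```

Run:
```python
from h import *
P=[];F=[]
for i in range(4):
    viewer.read_camera("side");o=monitor.observe();P.append(o["tool_pos"]);F.append(o["contact_force"])
print(np.mean(P,0),np.mean(F,0),o["time"])
snap("wrist","w3")
im=cv2.imread("pics/w3_full.png");snap("side","s3",(240,230,400,350,4))
s=cv2.imread("pics/s3.png");cv2.imwrite("pics/m3.png",np.vstack([cv2.resize(im[150:350],(640,200)),cv2.resize(s,(533,400))[:, :] if 0 else cv2.copyMakeBorder(cv2.resize(s,(533,400)),0,0,0,107,0)]))
```

```text
[ 0.49508331 -0.08301814  0.04518164] [ 0.36968467 -0.62549054  0.62305301] 4.425
```

View pics/m3.png

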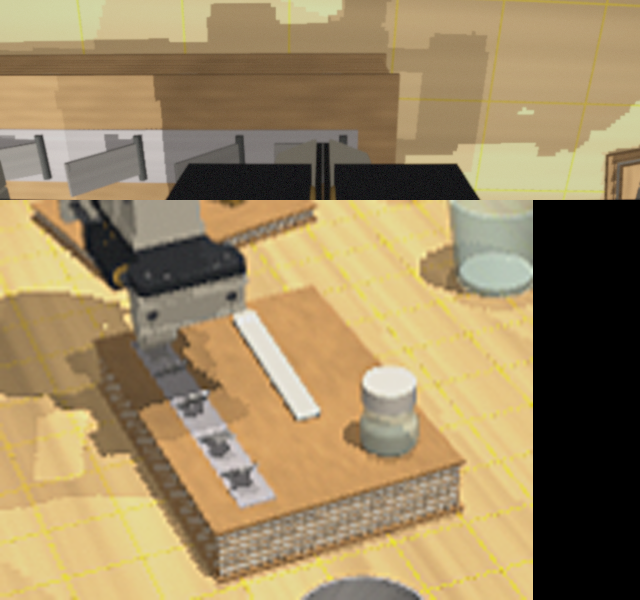

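The wrist view shows the fingers centred on the strip with tab 1 down beneath them. The side view shows tabs 2-5 still standing and the album unmoved. The force is under 2 N, so I'll continue.

>>> move_arm(
  deltas=[
    {"x": 0, "y": -0.008, "z": -0.0001, "wx": 0, "wy": 0, "wz": 0, "hand": 0},
    {"x": 0, "y": -0.016, "z": -0.0002, "wx": 0, "wy": 0, "wz": 0, "hand": 0},
    {"x": 0, "y": -0.024, "z": -0.0002, "wx": 0, "wy": 0, "wz": 0, "hand": 0},
    {"x": 0, "y": -0.032, "z": -0.0002, "wx": 0, "wy": 0, "wz": 0, "hand": 0},
    {"x": 0, "y": -0.04, "z": -0.0002, "wx": 0, "wy": 0, "wz": 0, "hand": 0},
    {"x": 0, "y": -0.048, "z": -0.0002, "wx": 0, "wy": 0, "wz": 0, "hand": 0},
    {"x": 0, "y": -0.056, "z": -0.0002, "wx": 0, "wy": 0, "wz": 0, "hand": 0},
    {"x": 0, "y": -0.064, "z": -0.0002, "wx": 0, "wy": 0, "wz": 0, "hand": 0},
  ],
)

```text
time: 5.52
tool_pos: [0.4969, -0.1469, 0.0453]
tool_rot: [-3.142, 0.0, -3.111]
contact_force: [1.0, 0.1, 1.2]
opening: 0.0002
```

>>> move_arm(
  deltas=[
    {"x": 0, "y": -0.008, "z": 0, "wx": 0, "wy": 0, "wz": 0, "hand": 0},
    {"x": 0, "y": -0.016, "z": 0, "wx": 0, "wy": 0, "wz": 0, "hand": 0},
    {"x": 0, "y": -0.024, "z": 0, "wx": 0, "wy": 0, "wz": 0, "hand": 0},
    {"x": 0, "y": -0.032, "z": 0, "wx": 0, "wy": 0, "wz": 0, "hand": 0},
    {"x": 0, "y": -0.04, "z": 0, "wx": 0, "wy": 0, "wz": 0, "hand": 0},
    {"x": 0, "y": -0.048, "z": 0, "wx": 0, "wy": 0, "wz": 0, "hand": 0},
    {"x": 0, "y": -0.056, "z": 0, "wx": 0, "wy": 0, "wz": 0, "hand": 0},
    {"x": 0, "y": -0.064, "z": 0, "wx": 0, "wy": 0, "wz": 0, "hand": 0},
  ],
)

```text
time: 6.52
tool_pos: [0.4989, -0.2107, 0.0454]
tool_rot: [-3.141, 0.0, -3.11]
contact_force: [-0.5, 0.3, 1.7]
opening: 0.0008
```

Run:
```python
from h import *
P=[];F=[]
for i in range(3):
    viewer.read_camera("side");o=monitor.observe();P.append(o["tool_pos"]);F.append(o["contact_force"])
print(np.mean(P,0),np.mean(F,0),o["time"])
snap("side","s4",(240,230,400,350,4))
```

```text
[ 0.49905297 -0.21134832  0.04535769] [ 0.03661294 -0.4832708   0.62293538] 6.675
```

View pics/s4.png

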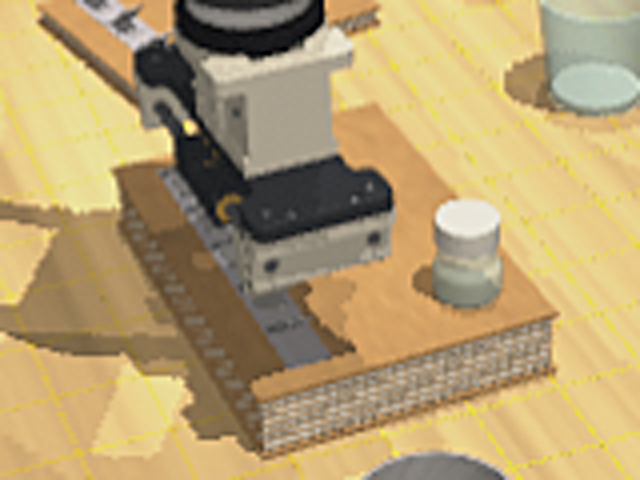

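The fingers are at (265,290) in the crop, with tab 5 still ahead of them and the tabs behind them flat. Forces are small. I'll finish the stroke, passing just beyond the end of the row, then lift straight up.

>>> move_arm(
  deltas=[
    {"x": 0, "y": -0.008, "z": 0, "wx": 0, "wy": 0, "wz": 0, "hand": 0},
    {"x": 0, "y": -0.016, "z": 0, "wx": 0, "wy": 0, "wz": 0, "hand": 0},
    {"x": 0, "y": -0.024, "z": 0, "wx": 0, "wy": 0, "wz": 0, "hand": 0},
    {"x": 0, "y": -0.032, "z": 0, "wx": 0, "wy": 0, "wz": 0, "hand": 0},
    {"x": 0, "y": -0.04, "z": 0, "wx": 0, "wy": 0, "wz": 0, "hand": 0},
    {"x": 0, "y": -0.048, "z": 0, "wx": 0, "wy": 0, "wz": 0, "hand": 0},
    {"x": 0, "y": -0.056, "z": 0, "wx": 0, "wy": 0, "wz": 0, "hand": 0},
    {"x": 0, "y": -0.064, "z": 0, "wx": 0, "wy": 0, "wz": 0, "hand": 0},
  ],
)

```text
time: 7.72
tool_pos: [0.5008, -0.2748, 0.0452]
tool_rot: [-3.142, 0.0, -3.111]
contact_force: [0.5, -0.2, 0.1]
opening: 0.0005
```

>>> move_arm(
  deltas=[
    {"x": 0, "y": -0.008, "z": 0, "wx": 0, "wy": 0, "wz": 0, "hand": 0},
    {"x": 0, "y": -0.008, "z": -0.01, "wx": 0, "wy": 0, "wz": 0, "hand": 0},
    {"x": 0, "y": -0.008, "z": -0.035, "wx": 0, "wy": 0, "wz": 0, "hand": 0},
    {"x": 0, "y": -0.008, "z": -0.07, "wx": 0, "wy": 0, "wz": 0, "hand": 0},
    {"x": 0.03, "y": -0.008, "z": -0.11, "wx": 0, "wy": 0, "wz": 0, "hand": 0},
    {"x": 0.07, "y": -0.008, "z": -0.14, "wx": 0, "wy": 0, "wz": 0, "hand": 0},
    {"x": 0.1, "y": -0.008, "z": -0.15, "wx": 0, "wy": 0, "wz": 0, "hand": 0},
    {"x": 0.1, "y": -0.008, "z": -0.15, "wx": 0, "wy": 0, "wz": 0, "hand": 0},
  ],
)

```text
time: 8.72
tool_pos: [0.4002, -0.2854, 0.1972]
tool_rot: [-3.14, 0.002, -3.112]
contact_force: [0.8, -0.7, -0.2]
opening: 0.0006
```

Run:
```python
from h import *
snap("side","s5",(235,200,395,350,4));snap("top","t5",(200,200,500,350,2));snap("wrist","w5")
print(monitor.observe()["tool_pos"],monitor.observe()["time"])
a=cv2.imread("pics/s5.png");b=cv2.imread("pics/t5.png")
cv2.imwrite("pics/m5.png",np.hstack([cv2.resize(a,(390,366)),cv2.resize(cv2.imread("pics/w5.png"),(400,366))]))
# wait: cup etc.
A=cv2.imread("pics/t0_full.png").astype(int);B=cv2.imread("pics/t5_full.png").astype(int)
```

```text
[ 0.40167303 -0.2851461   0.19533848] 8.875
```

View pics/m5.png

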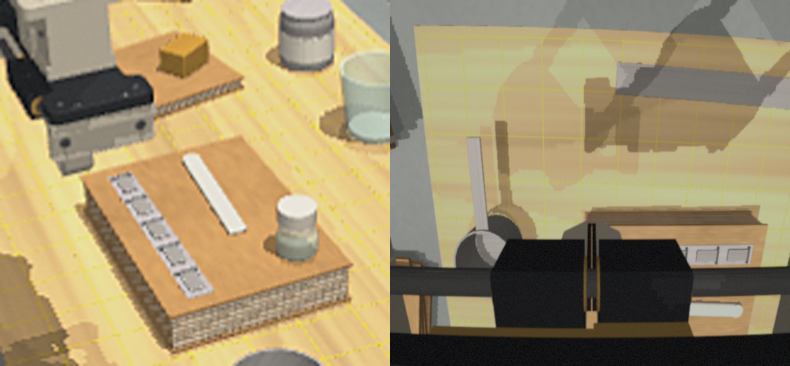

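View pics/t5.png

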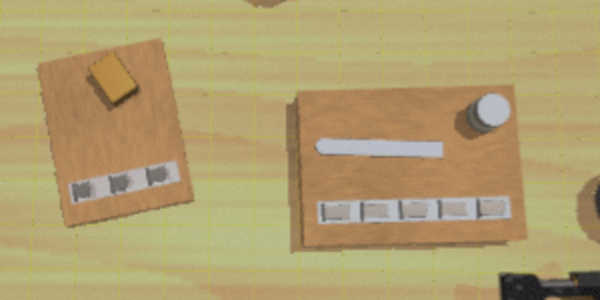

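All five album tabs look flat, and the portfolio's three tabs (crop row ~180) still stand. I'll check for album shift numerically and take one closer look at the tabs.

Run:
```python
from h import *
A=cv2.imread("pics/t0_full.png",0).astype(np.float32);B=cv2.imread("pics/t5_full.png",0).astype(np.float32)
for n,(x0,y0,x1,y1) in dict(album_top=(340,236,470,295),portfolio=(212,215,302,318),folder=(352,264,428,284)).items():
    w=cv2.createHanningWindow((x1-x0,y1-y0),cv2.CV_32F);print(n,cv2.phaseCorrelate(A[y0:y1,x0:x1].copy(),B[y0:y1,x0:x1].copy(),w))
im=cv2.imread("pics/s5_full.png")[265:325,275:330];cv2.imwrite("pics/z5.png",cv2.resize(im,None,fx=10,fy=10,interpolation=cv2.INTER_CUBIC))
```

```text
album_top ((0.4886391115097126, 0.02433841521589386), 0.9769965456738884)
portfolio ((0.03502611028869751, 0.04045662200376654), 1.0153826852884802)
folder ((0.05152284744135471, 0.020813825509470973), 1.0521584637463093)
```

View pics/z5.png

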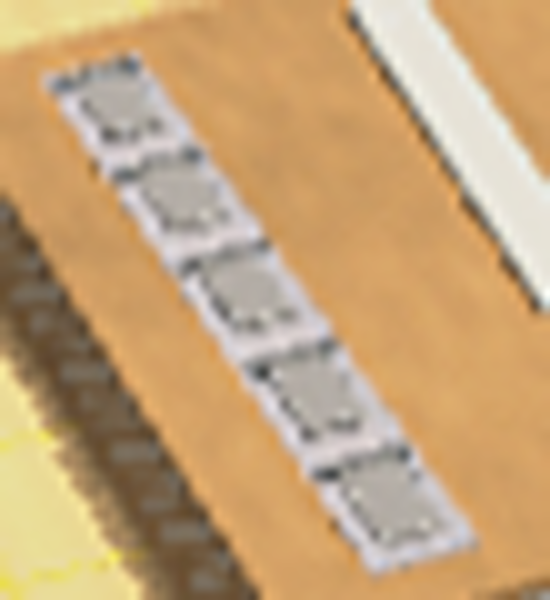

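```bash
python3 -c "
from h import *
print(robot.hand_in())"
```

```text
the job is handed in; nothing more can be done
None
```

All five album tabs now lie flat, folded in order from the first (+y end) to the last, and the job is handed in. I made one slow stroke with the gripper shut, about 3.3 mm above the cover. The force readings between moves stayed under about 2 N, and the clock stood at about 9 s when I handed in.

**Tabs:** the close-up from the side camera shows all five album tabs flat. The three portfolio tabs are still standing in the top view.

**Positions:** comparing the top pictures before and after, the portfolio and the bone folder moved by 0.05 px or less. The album's cover gave 0.5 px (about 1 mm), which disagrees with the 0.05 px of the folder lying on it. I took that as a measurement artefact and did not resolve it further. I did not measure the other objects, but the arm's path kept clear of them.

**Other:** my first two move calls were refused because keys were missing, and the arm did not move. Before I handed in, the arm had lifted clear and was touching nothing.

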